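# Turn the plate over against the drilling board

### The job

Without gripping or lifting it, push the square-cornered aluminium plate along the bench against the edge of the plywood drilling board, keep pushing so that its trailing edge tips up and it flips over onto the board with its other face up, then push it along the board until it lies flat and square against the metal fence. Leave everything else where it is.

Things in the scene. Friction and masses are not known exactly. Their poses are not given: they have to be found in the camera images.
- plate: Loose aluminium plate, 90 mm along its own x, 100 mm along its own y, 10 mm thick (z), 0.19 to 0.3 kg; origin at its centre. It starts flat on the bench (origin 5 mm above it), own z up (face with countersunk holes and a dark round centre), own +x roughly towards the drilling board (turned up to 0.2 rad), up to 18 mm off the board's middle line. Flipped, its z points down.
- plate_lead (a point): Middle of the plate's edge face that faces the drilling board at the start (45 mm along the plate's +x from its centre).
- plate_trail (a point): Middle of the plate's opposite edge face (45 mm along its -x); after the flip it is nearest the fence. Pressed against the riser with 10 to 25 N by a fingertip that rises in an arc about the riser's foot, this edge is carried up by friction. Pushing straight on before the plate stands at about 70 degrees can jam it; after that a forward push near its top sends it over.
- board: Fixed drilling board: plywood deck 170 mm (own x) by 200 mm (own y), top 16 mm above the bench, origin at the middle of its underside. Own +x runs from the open edge (vertical riser at x = -85 mm) to an aluminium fence bar (face at x = +65 mm, 20 mm thick, 30 mm above the deck). The plate starts on the bench before the open edge, with a gap of about 15 to 75 mm.
- board_step (a point): Middle of the top of the board's open edge (top of the 16 mm riser), in line with the board's axes.
- board_fence (a point): Foot of the fence's face, middle of its length, at deck height.
- disc: Bystander: loose round aluminium blank, 60 mm diameter, 10 mm thick, lying flat; origin at the middle of its underside. Not to be moved.
- tape: Bystander: blue roll of tape lying flat, 76 mm diameter, 24 mm high; origin at the middle of its underside. Not to be moved.
- bolt: Bystander: steel bolt standing on its 22 mm head, 38 mm tall; origin at the middle of its underside. Not to be moved.
- screwdriver: Bystander: screwdriver lying on the bench; origin below its middle. Not to be moved.
- spanner: Bystander: spanner lying on the bench; origin below its middle. Not to be moved.
- oil: Bystander: grey plastic oil bottle, 56 mm diameter, 130 mm tall, standing; origin at the middle of its underside. Not to be moved.
- block: Bystander: steel block 50 x 50 x 25 mm, lying flat; origin at the middle of its underside. Not to be moved.
There are look-alikes about, which are no part of the job. Leave any red or yellow look-alike of the plate alone.

How it is judged:
On the way:
1. the plate is tipped up by more than 60 degrees, its leading edge still down at the foot of the board's open edge (angle between plate's own z axis and vertical between 1.05 and 2.2 rad and x of plate_lead in the frame of board between -0.115 and -0.065 m and height (world z) of plate_lead below 0.03 m), for 0.02 s.
At the end, for the whole second after the job is handed in: The plate lies flat on the drilling board with its other face up, within 5 mm of the fence and square to it within 4 degrees, wholly on the deck (its centre within 50 mm of the board's middle line), at rest (angle between plate's own z axis and vertical above 3.05 rad and height (world z) of plate between 0.017 and 0.025 m and x of plate_trail in the frame of board above 0.06 m and y of plate in the frame of board between -0.05 and 0.05 m and angle between the x axis of plate and the x axis of board, either way round below 0.07 rad and linear speed of plate below 0.01 m/s and angular speed of plate below 0.1 rad/s); the robot touches nothing.
It fails at once if the plate is lifted or carried (its centre more than 75 mm or its leading edge more than 45 mm above the bench) (height (world z) of plate above 0.075 m or height (world z) of plate_lead above 0.045 m).
It fails at once if a bystander is moved by more than 15 mm (distance of any of disc, tape, bolt, screwdriver, spanner, oil, block from where it was at the start of the episode above 0.015 m).
It also fails if it takes over 64 s, if anything falls off the work surface, if the arm or the gripper's body presses on something with over 40 N, if the wrist force passes 120 N, or if a joint passes its speed limit or range.

### The arm

A 7-joint arm with a two-finger parallel gripper is mounted at the origin on the work surface. World frame = base frame: x ahead of the robot, y to its left, z up, the work surface at z = 0. Lengths are in m, angles in rad, forces in N, time in s.
With the tool pointing down it reaches from about 0.425 to 0.875 m from the base axis. Payload 8.4 kg.
Tool frame: the origin (TCP) lies midway between the tips of the shut fingers; the grasp point (between the pads) lies behind it (ctrl.hold_point_z is the z of the grasp point in the tool frame, in m); z points along the fingers, y is the line along which they close (so a half turn about z gives the same grasp; the last joint's range is limited). The gripper opens to 85 mm and grips with 20 to 120 N. Pads are 22 mm wide; open, the fingers measure 114 mm over their backs; the gripper's body (76 mm by 85 mm) begins 54 mm behind the grasp point. The pads swing forward as they close: fully open they stand 13 mm farther back than shut.
Start: joints at [-1.427, 0.333, 0.04, 1.465, -0.013, 1.343, -0.059], TCP at [0.156, 0.631, 0.204] pointing down, gripper open.
Joint ranges: [-2.58, 2.58], [-0.38, 2.09], [-1.3, 1.39], [0.25, 2.4], [-1.5, 4.64], [0.08, 2.09], [-2.65, 2.65]. Speed limits (rad/s): [2.22, 2.22, 2.79, 2.79, 3.14, 3.14, 3.14].

### API

Orientations are given as a unit quaternion [x, y, z, w].
In Python, from rig import ctrl gives the robot as it stands. The module is installed in compiled form; this text tells all that it offers.
- The arm moves only by the tool servo_tool, never from a script. Its argument "commands" is a list of rows, each a list of 7 numbers: the turn, a rotation vector about the tool's x, y, z in rad, then the shift along the tool's x, y, z in m, then the finger opening in m, from 0 to 0.0854. A call has 1 to 20 rows; each row is the pose to reach, as a shift and turn from the pose commanded when the call began, along the tool's axes at that moment; what a row does not reach only later rows make up. A row lasts 1/10 s, in which the tool goes at most 50 mm and 8.59 degrees, less where a joint would pass 70% of its speed; a pose out of reach is approached as far as the arm can. A call with a gripper value outside its range is refused whole. The fingers move at their own pace and stop on an object; "newtons" is the grip in N (left out, the last holds). Time passes only in rows, so rows that repeat a pose let the fingers close. It gives the time, the measured TCP pose, the force, the opening and the grip force at its end, in the units of the state.
- ctrl.state(): the state, without advancing time (a new reading comes with each control period).
- ctrl.get_image(name): name is "side" or "top" or "wrist"; returns the picture (384x512x3 uint8, red, green, blue); there is no depth.
- ctrl.get_calibration(name): a dict with "mtx" (3x3 intrinsics, pixels), "R" (3x3) and "t" (3): a world point X has camera coordinates R X + t. Camera axes: x right, y down, z forward; pixel columns grow to the right and rows downward; lengths in m; the calibration is good to about 2 mm. A picture is of the moment at which its call begins: read the wrist's pose just before it. get_calibration takes no time and is no camera call; for the wrist camera it gives the pose at the moment of the call.
- ctrl.sign_off(): hands the job in; it is judged then, once.
The state is a dict: "time": time; "q": joint angles; "joint_vel": joint speeds; "joint_torque": joint torques, N m; "position": TCP position; "ee_rot": TCP orientation; "force": force on the tool from outside, world axes, zero at the start; "ft_torque": the same for the moment, N m; "opening": finger opening in m; "grip_force": force on a finger pad.
Only numpy, scipy, OpenCV 4.12 (cv2) and the standard library are available. Lean on these libraries where they do the work, as an engineer would, in place of code of your own. Each camera call takes 0.05 s, during which the arm holds its last target. There are 200 camera calls.

## Working session

There is one attempt and no reset: what is moved stays moved. The work goes in short steps, Python scripts to look and compute and a tool call to move; the robot and the scene stay as the last step left them, time stands still between calls to the robot, and variables do not carry over. Pictures are saved under pics/ and viewed, at most 10 in all, crops included, and the job is handed in when it is done.

Besides the shell and the picture viewer there is one more tool, called after "Emit:" in YAML: its name, and indented under it one key for each argument. servo_tool: Moves the arm, as the interface text tells. Its arguments: {"type":"object","properties":{"commands":{"type":"array","items":{"type":"array","items":{"type":"number"}}},"newtons":{"type":"number"}},"required":["commands"]}

```bash
mkdir -p pics
python3 - <<'E'
from rig import ctrl
import cv2
s=ctrl.state();print({k:s[k] for k in('time','position','ee_rot','force','opening')},ctrl.hold_point_z)
for n in('top','side'):
    im=ctrl.get_image(n);cv2.imwrite(f'pics/{n}0.png',cv2.resize(im[:,:,::-1],(800,600),interpolation=cv2.INTER_CUBIC))
    c=ctrl.get_calibration(n);print(n,c)
E
```

```text
{'time': 0.0, 'position': array([0.15620129, 0.63042869, 0.20340792]), 'ee_rot': array([ 1.21102084e-01,  9.92639725e-01, -8.12955932e-04, -2.45306531e-05]), 'force': array([-0.16888364,  0.28094645, -0.22637397]), 'opening': 0.08565883970609153} -0.0187
top {'mtx': array([[401.49958518,   0.        , 255.561219  ],
       [  0.        , 401.49958518, 198.70990121],
       [  0.        ,   0.        ,   1.        ]]), 'R': array([[ 0.0300312 , -0.99946077,  0.01327744],
       [-0.98923741, -0.03162188, -0.14286145],
       [ 0.14320428, -0.00884424, -0.98965363]]), 't': array([-0.0047565 ,  0.54304417,  0.99345099])}
side {'mtx': array([[355.99673815,   0.        , 254.51598903],
       [  0.        , 355.99673815, 194.9819656 ],
       [  0.        ,   0.        ,   1.        ]]), 'R': array([[ 0.90118784, -0.43316184,  0.01520857],
       [-0.33049392, -0.70944364, -0.62246565],
       [ 0.28041799,  0.55593213, -0.78249934]]), 't': array([-0.48357109,  0.20461064,  1.03325872])}
```

View pics/top0.png

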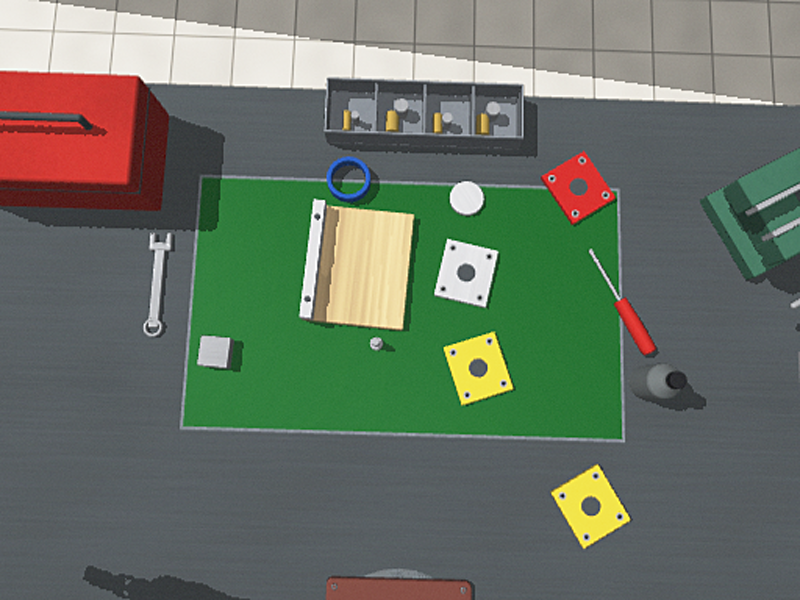

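View pics/side0.png

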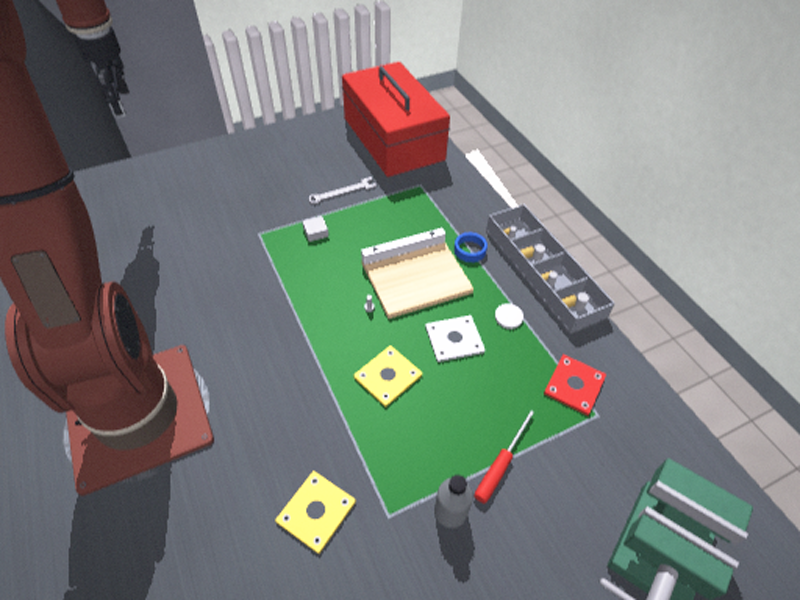

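The top view shows the white plate with corners near (450,238), (498,247), (486,307) and (434,296). The deck's open edge runs from (414,213) to (403,330), and the fence is on the left. So board +x is about world +y, and the push goes towards +y.

```bash
cat > h.py <<'E'
import numpy as np, cv2
from rig import ctrl
def px2w(c,uv,z):
    d=np.linalg.inv(c['mtx'])@np.array([uv[0],uv[1],1.]); d=c['R'].T@d; o=-c['R'].T@c['t']
    return o+d*(z-o[2])/d[2]
def w2px(c,X):
    p=c['mtx']@(c['R']@np.asarray(X)+c['t']); return p[:2]/p[2]
E
python3 - <<'E'
from h import *
c=ctrl.get_calibration('top')
im=cv2.imread('pics/top0.png')
for nm,z,pts in (('plate',.01,[(450,238),(498,247),(486,307),(434,296)]),('deckopen',.016,[(414,213),(403,330)]),('fencetop',.046,[(325,201),(312,320),(312,200),(300,318)]),('fencefoot',.016,[(339,208),(326,322)]),('disc',.01,[(467,198)]),('bolt',.038,[(376,343)]),('tape',.024,[(349,179)]),('yellow',.01,[(445,348),(494,333),(512,389),(462,405)])):
    for p in pts: print(nm,px2w(c,(p[0]*.64,p[1]*.64),z).round(4))
cv2.imwrite('pics/crop.png',cv2.resize(cv2.imread('pics/top0.png')[190:340,290:510],(792,540),interpolation=cv2.INTER_CUBIC))
E
```

```text
plate [ 0.6761 -0.0717  0.01  ]
plate [ 0.6629 -0.1547  0.01  ]
plate [ 0.5578 -0.1351  0.01  ]
plate [ 0.5739 -0.0464  0.01  ]
deckopen [ 0.7166 -0.0083  0.016 ]
deckopen [0.5134 0.0047 0.016 ]
fencetop [0.723  0.1421 0.046 ]
fencetop [0.5217 0.1537 0.046 ]
fencetop [0.724  0.1638 0.046 ]
fencetop [0.5244 0.1734 0.046 ]
fencefoot [0.7211 0.121  0.016 ]
fencefoot [0.5228 0.1341 0.016 ]
disc [ 0.7486 -0.1     0.01  ]
bolt [0.4882 0.0485 0.038 ]
tape [0.7708 0.1053 0.024 ]
yellow [ 0.4859 -0.0668  0.01  ]
yellow [ 0.5139 -0.149   0.01  ]
yellow [ 0.421  -0.1799  0.01  ]
yellow [ 0.3921 -0.0969  0.01  ]
```

View pics/crop.png

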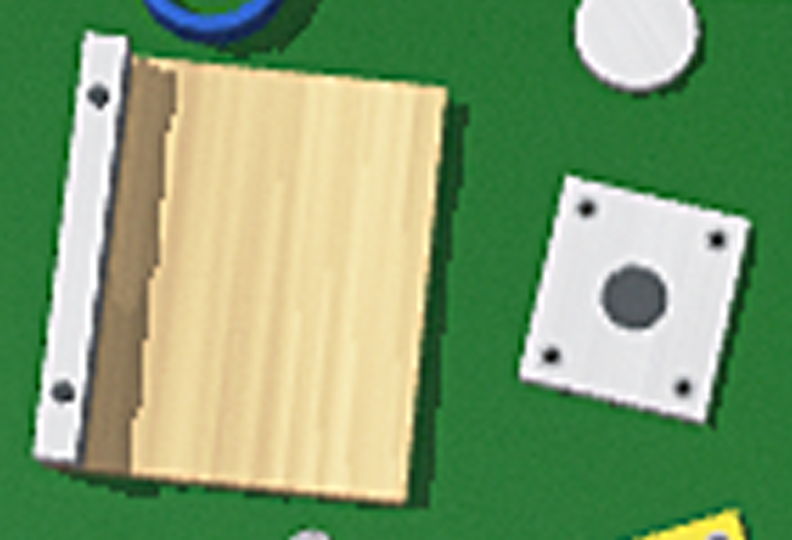

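The crop confirms the deck's open edge from (446,88) to (408,502) and the plate corners at (567,176), (750,217), (707,418) and (521,378). That puts the plate centre at about (0.6175, -0.102). The board axis is about (0.061, 0.998), with the riser's middle at (0.615, -0.002). I'll go behind the plate with the fingers spread along its trailing edge.

Emit:
servo_tool:
  commands:
    - [0, 0, 0.35, -0.2, -0.12, 0, 0.045]
    - [0, 0, 0.7, -0.418, -0.258, 0, 0.045]
    - [0, 0, 0.7, -0.418, -0.258, 0, 0.045]
    - [0, 0, 0.7, -0.418, -0.258, 0, 0.045]
    - [0, 0, 0.7, -0.418, -0.258, 0, 0.045]
    - [0, 0, 0.7, -0.418, -0.258, 0, 0.045]
    - [0, 0, 0.7, -0.418, -0.258, 0, 0.045]
    - [0, 0, 0.7, -0.418, -0.258, 0, 0.045]
    - [0, 0, 0.7, -0.418, -0.258, 0, 0.045]
    - [0, 0, 1.39, -0.644, -0.712, 0, 0.045]
    - [0, 0, 1.39, -0.644, -0.712, 0, 0.045]
    - [0, 0, 1.39, -0.644, -0.712, 0, 0.045]
    - [0, 0, 1.39, -0.644, -0.712, 0, 0.045]
    - [0, 0, 1.39, -0.644, -0.712, 0, 0.045]
    - [0, 0, 1.39, -0.644, -0.712, 0, 0.045]
    - [0, 0, 1.39, -0.644, -0.712, 0, 0.045]
    - [0, 0, 1.39, -0.644, -0.712, 0, 0.045]
    - [0, 0, 1.39, -0.644, -0.712, 0, 0.045]
    - [0, 0, 1.39, -0.644, -0.712, 0, 0.045]
    - [0, 0, 1.39, -0.644, -0.712, 0, 0.045]

```text
time: 2.1
position: [0.6101, -0.2177, 0.204]
ee_rot: [0.729, 0.685, -0.0, -0.0]
force: [0.7, 0.1, -0.4]
opening: 0.0451
grip_force: 0.0
```

Emit:
servo_tool:
  commands:
    - [0, 0, 0, 0, 0, 0.05, 0.045]
    - [0, 0, 0, 0, 0, 0.1, 0.045]
    - [0, 0, 0, 0, 0, 0.15, 0.045]
    - [0, 0, 0, 0, 0, 0.18, 0.045]
    - [0, 0, 0, 0, 0, 0.19, 0.045]
    - [0, 0, 0, 0, 0, 0.192, 0.045]
    - [0, 0, 0, 0, 0, 0.192, 0.045]

```text
time: 2.8
position: [0.6111, -0.2155, 0.0138]
ee_rot: [0.729, 0.685, 0.0, 0.001]
force: [0.0, -0.3, 0.2]
opening: 0.0448
grip_force: 0.0
```

Run:
```python
from h import *
s=ctrl.state();print(s['position'],s['force'])
a=ctrl.get_image('side')[:,:,::-1]; b=ctrl.get_image('top')[:,:,::-1]
w=ctrl.get_image('wrist')[:,:,::-1]
A=cv2.resize(a[130:300,180:380],(800//2,340),interpolation=cv2.INTER_CUBIC)
B=cv2.resize(b[100:270,170:370],(400,340),interpolation=cv2.INTER_CUBIC)
W=cv2.resize(w,(340,255))
o=np.zeros((600,800,3),np.uint8);o[:340,:400]=A;o[:340,400:]=B;o[340:595,:340]=W
cv2.imwrite('pics/m1.png',o)
```

```text
[ 0.61110038 -0.21554214  0.01376477] [ 0.01112721 -0.27996123  0.2207159 ]
```

View pics/m1.png

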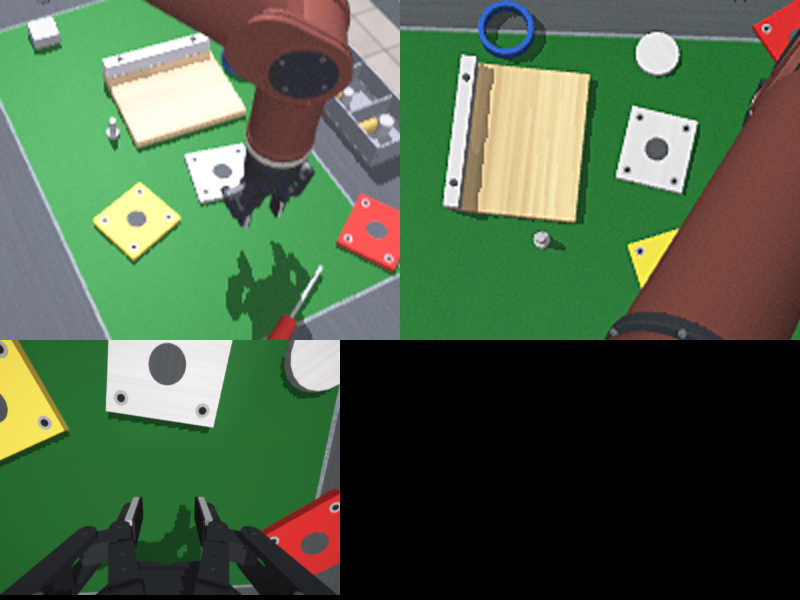

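The composite shows the tool behind the plate's trailing edge, both fingers clear of the yellow and red look-alikes. Next I'll feel for the bench.

Emit:
servo_tool:
  commands:
    - [0, 0, 0, 0, 0, 0.004, 0.045]
    - [0, 0, 0, 0, 0, 0.008, 0.045]
    - [0, 0, 0, 0, 0, 0.01, 0.045]
    - [0, 0, 0, 0, 0, 0.01, 0.045]

```text
time: 3.35
position: [0.6098, -0.2149, 0.0019]
ee_rot: [0.729, 0.685, -0.0, -0.0]
force: [-0.4, 0.6, 0.3]
opening: 0.0451
grip_force: 0.0
```

Emit:
servo_tool:
  commands:
    - [0, 0, 0, 0, 0, 0.003, 0.045]
    - [0, 0, 0, 0, 0, 0.003, 0.045]

```text
time: 3.55
position: [0.61, -0.215, -0.0011]
ee_rot: [0.729, 0.685, -0.0, -0.0]
force: [0.0, 0.3, -0.4]
opening: 0.045
grip_force: 0.0
```

Emit:
servo_tool:
  commands:
    - [0, 0, 0, 0, 0, 0.003, 0.045]
    - [0, 0, 0, 0, 0, 0.003, 0.045]

```text
time: 3.75
position: [0.61, -0.215, -0.0041]
ee_rot: [0.729, 0.685, -0.0, -0.0]
force: [0.3, 1.3, 0.7]
opening: 0.0451
grip_force: 0.0
```

Emit:
servo_tool:
  commands:
    - [0, 0, 0, 0, 0, 0.003, 0.045]
    - [0, 0, 0, 0, 0, 0.003, 0.045]

```text
time: 3.95
position: [0.61, -0.215, -0.0071]
ee_rot: [0.729, 0.685, -0.0, -0.0]
force: [-0.3, 0.5, -0.2]
opening: 0.0452
grip_force: 0.0
```

Emit:
servo_tool:
  commands:
    - [0, 0, 0, 0, 0, 0.0015, 0.045]
    - [0, 0, 0, 0, 0, 0.0015, 0.045]

```text
time: 4.15
position: [0.6101, -0.215, -0.0084]
ee_rot: [0.729, 0.685, -0.0, -0.0]
force: [0.2, -0.5, 0.8]
opening: 0.0452
grip_force: 0.0
```

Emit:
servo_tool:
  commands:
    - [0, 0, 0, 0, 0, 0.0015, 0.045]
    - [0, 0, 0, 0, 0, 0.0015, 0.045]

```text
time: 4.35
position: [0.6101, -0.215, -0.0098]
ee_rot: [0.729, 0.685, -0.0, -0.0]
force: [0.5, -1.5, -0.1]
opening: 0.0448
grip_force: 0.0
```

Emit:
servo_tool:
  commands:
    - [0, 0, 0, 0, 0, 0.0015, 0.045]
    - [0, 0, 0, 0, 0, 0.0015, 0.045]

```text
time: 4.55
position: [0.6101, -0.215, -0.0113]
ee_rot: [0.729, 0.685, -0.0, -0.0]
force: [-0.9, -0.4, -0.4]
opening: 0.0451
grip_force: 0.0
```

Emit:
servo_tool:
  commands:
    - [0, 0, 0, 0, 0, 0.0015, 0.045]
    - [0, 0, 0, 0, 0, 0.0015, 0.045]

```text
time: 4.75
position: [0.6101, -0.215, -0.0129]
ee_rot: [0.729, 0.685, -0.0, -0.0]
force: [-0.8, 0.4, -0.0]
opening: 0.0455
grip_force: 0.0
```

Emit:
servo_tool:
  commands:
    - [0, 0, 0, 0, 0, 0.0015, 0.045]
    - [0, 0, 0, 0, 0, 0.0015, 0.045]

```text
time: 4.95
position: [0.6101, -0.215, -0.0144]
ee_rot: [0.729, 0.685, -0.0, -0.0]
force: [-0.2, 0.2, 0.0]
opening: 0.045
grip_force: 0.0
```

Run:
```python
from h import *
s=ctrl.state();print(s['position'],s['force'])
w=ctrl.get_image('wrist')[:,:,::-1];a=ctrl.get_image('side')[:,:,::-1]
c=ctrl.get_calibration('side');p=w2px(c,s['position']);print(p)
u,v=p.astype(int)
o=np.zeros((600,800,3),np.uint8);o[:,:]=0
o[:300,:400]=cv2.resize(w[190:384,128:386],(400,300),interpolation=cv2.INTER_CUBIC)
o[:,400:]=cv2.resize(a[v-60:v+60,u-40:u+40],(400,600),interpolation=cv2.INTER_CUBIC)
cv2.imwrite('pics/m2.png',o)
```

```text
[ 0.61006093 -0.21503853 -0.01437561] [-0.19825958  0.20172819  0.03624408]
[306.20420871 248.41081383]
```

View pics/m2.png

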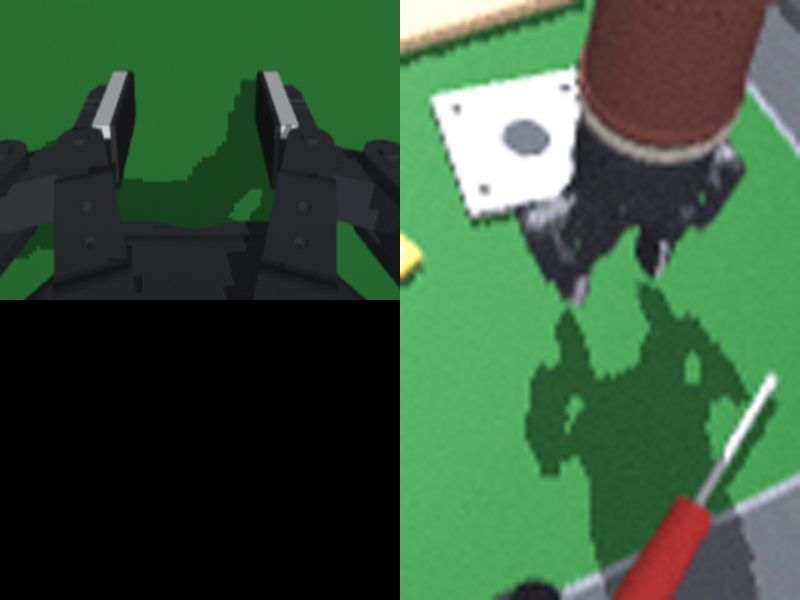

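The picture shows the fingertips at about (575,300) and (655,275), with a thin gap to their shadows at (565,310) and (645,285). They are still a few mm above the bench, so I'll continue down.

Emit:
servo_tool:
  commands:
    - [0, 0, 0, 0, 0, 0.0015, 0.045]
    - [0, 0, 0, 0, 0, 0.0015, 0.045]

```text
time: 5.25
position: [0.6101, -0.215, -0.0159]
ee_rot: [0.729, 0.685, -0.0, -0.0]
force: [0.6, 0.3, -0.2]
opening: 0.0451
grip_force: 0.0
```

Emit:
servo_tool:
  commands:
    - [0, 0, 0, 0, 0, 0.0015, 0.045]
    - [0, 0, 0, 0, 0, 0.0015, 0.045]

```text
time: 5.45
position: [0.6101, -0.215, -0.0174]
ee_rot: [0.729, 0.685, -0.0, -0.0]
force: [-0.6, 0.7, -0.2]
opening: 0.0454
grip_force: 0.0
```

Emit:
servo_tool:
  commands:
    - [0, 0, 0, 0, 0, 0.001, 0.045]
    - [0, 0, 0, 0, 0, 0.001, 0.045]

```text
time: 5.65
position: [0.6101, -0.215, -0.0183]
ee_rot: [0.729, 0.685, -0.0, -0.0]
force: [0.1, 0.4, 0.1]
opening: 0.0448
grip_force: 0.0
```

Emit:
servo_tool:
  commands:
    - [0, 0, 0, 0, 0, 0.001, 0.045]
    - [0, 0, 0, 0, 0, 0.001, 0.045]

```text
time: 5.85
position: [0.6101, -0.215, -0.0193]
ee_rot: [0.729, 0.685, -0.0, -0.0]
force: [-0.2, -0.1, 0.2]
opening: 0.0449
grip_force: 0.0
```

Emit:
servo_tool:
  commands:
    - [0, 0, 0, 0, 0, 0.001, 0.045]
    - [0, 0, 0, 0, 0, 0.001, 0.045]

```text
time: 6.05
position: [0.6101, -0.215, -0.0203]
ee_rot: [0.729, 0.685, -0.0, -0.0]
force: [-0.1, 0.2, 0.5]
opening: 0.0452
grip_force: 0.0
```

Run:
```python
from h import *
a=ctrl.get_image('side')[:,:,::-1]
s=ctrl.state();c=ctrl.get_calibration('side')
P=s['position'];print(P,s['force'])
for k in(-1,1):
  for z in(0,.01): print(k,z,(w2px(c,[P[0]+k*.024*.9988,P[1]-k*.024*.063,z])-[266,208])*[10,10])
o=cv2.resize(a[208:268,266:346],(800,600),interpolation=cv2.INTER_CUBIC)
cv2.imwrite('pics/m3.png',o)
```

```text
[ 0.61013117 -0.21504986 -0.02025033] [-0.85573289  0.12888805  0.40580476]
-1 0 [337.74847261 405.60980041]
-1 0.01 [341.56040171 388.83529623]
1 0 [478.16398455 355.11693936]
1 0.01 [482.94918598 338.15977744]
```

View pics/m3.png

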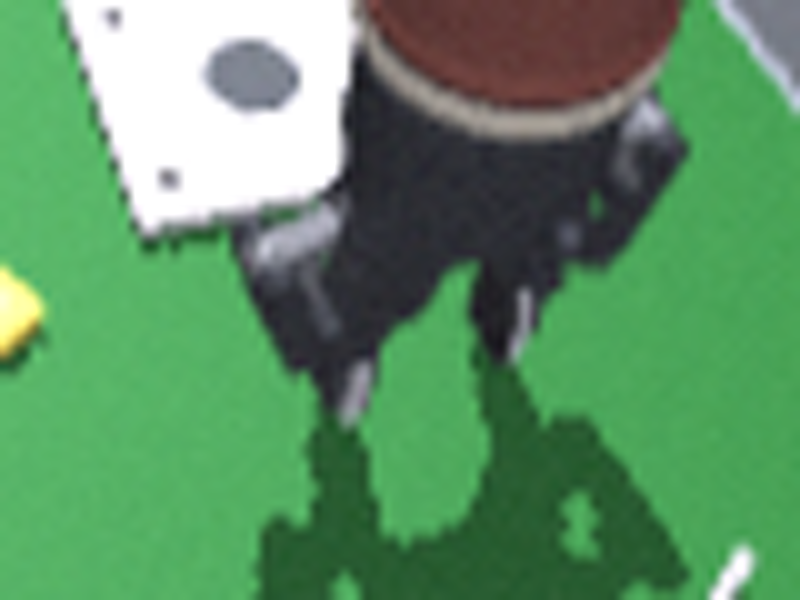

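The fingertips at (345,425) and (505,360) now meet their shadows, so they are about 1 mm or less above the bench. I'll raise 1.5 mm and push the plate forward.

Emit:
servo_tool:
  commands:
    - [0, 0, 0, 0, 0, -0.0015, 0.045]
    - [0, 0, 0, 0.02, 0, -0.0015, 0.045]
    - [0, 0, 0, 0.04, 0, -0.0015, 0.045]
    - [0, 0, 0, 0.045, 0, -0.0015, 0.045]
    - [0, 0, 0, 0.05, 0, -0.0015, 0.045]
    - [0, 0, 0, 0.055, 0, -0.0015, 0.045]
    - [0, 0, 0, 0.06, 0, -0.0015, 0.045]
    - [0, 0, 0, 0.065, 0, -0.0015, 0.045]
    - [0, 0, 0, 0.07, 0, -0.0015, 0.045]
    - [0, 0, 0, 0.075, 0, -0.0015, 0.045]
    - [0, 0, 0, 0.08, 0, -0.0015, 0.045]
    - [0, 0, 0, 0.085, 0, -0.0015, 0.045]
    - [0, 0, 0, 0.09, 0, -0.0015, 0.045]
    - [0, 0, 0, 0.094, 0, -0.0015, 0.045]
    - [0, 0, 0, 0.098, 0, -0.0015, 0.045]
    - [0, 0, 0, 0.101, 0, -0.0015, 0.045]
    - [0, 0, 0, 0.101, 0, -0.0015, 0.045]

```text
time: 7.8
position: [0.6165, -0.1137, -0.0187]
ee_rot: [0.728, 0.685, 0.0, -0.0]
force: [-0.9, 0.7, 0.1]
opening: 0.0454
grip_force: 0.0
```

Run:
```python
from h import *
a=ctrl.get_image('side')[:,:,::-1];b=ctrl.get_image('top')[:,:,::-1];w=ctrl.get_image('wrist')[:,:,::-1]
o=np.zeros((600,800,3),np.uint8)
o[:300,:400]=cv2.resize(a[160:250,230:350],(400,300),interpolation=cv2.INTER_CUBIC)
o[:300,400:]=cv2.resize(b[120:225,190:330],(400,300),interpolation=cv2.INTER_CUBIC)
o[300:,:400]=cv2.resize(w,(400,300))
cv2.imwrite('pics/m4.png',o)
```

```text
(no output)
```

View pics/m4.png

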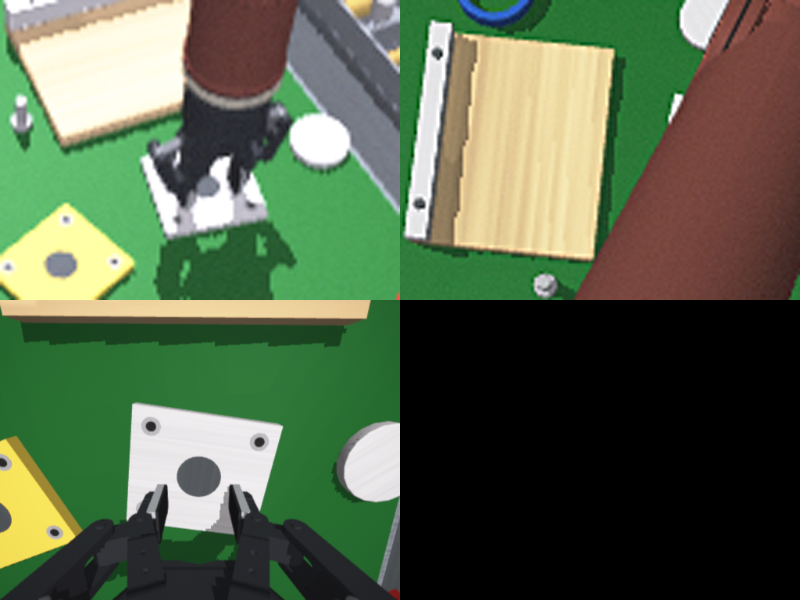

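The wrist view shows the plate not moved, its lead edge near (205,415) and still well off the board. The fingertips at (160,487) and (238,487) are over the plate, so they passed above it. I'll triangulate the tips.

Run:
```python
from h import *
s=ctrl.state();P=s['position'];print(P,s['q'].round(3))
cs=ctrl.get_calibration('side');cw=ctrl.get_calibration('wrist')
print('wristcam pos',(-cw['R'].T@cw['t']).round(4),'fwd',cw['R'][2].round(3))
Ps=cs['mtx']@np.c_[cs['R'],cs['t']];Pw=cw['mtx']@np.c_[cw['R'],cw['t']]
for a,b in (((205,239),(286.4,227.8)),((304.6,239),(302,222.4))):
    X=cv2.triangulatePoints(Pw,Ps,np.array(a,float),np.array(b,float));X=(X[:3]/X[3]).ravel()
    print(X.round(4),w2px(cw,X)-a,w2px(cs,X)-b)
# plate from wrist: corners full-res px
f=1.28
for p in((133,104),(282,127)): print('lead',px2w(cw,(p[0]*f,p[1]*f),.01).round(4))
for p in((2,316-300),(365,318-300)): print('deck edge',px2w(cw,(p[0]*f,p[1]*f),.016).round(4))
print(w2px(cw,P),w2px(cs,P))
```

```text
[ 0.61637458 -0.11457156 -0.01865693] [-0.396  0.574  0.663  1.765 -0.423  0.95   0.378]
wristcam pos [ 0.621  -0.0339  0.1513] fwd [-0.018 -0.311 -0.95 ]
[ 0.5882 -0.1212 -0.0144] [7.85415575 4.00057598] [-1.09436064 -0.04328845]
[ 0.6499 -0.1238 -0.0186] [-1.38061305 -0.38882927] [ 0.17371507 -0.05824654]
lead [ 0.5782 -0.0452  0.01  ]
lead [ 0.6754 -0.0663  0.01  ]
deck edge [0.5155 0.0068 0.016 ]
deck edge [ 0.7151 -0.0063  0.016 ]
[253.86338434 229.05748458] [291.82082013 223.84245298]
```

The tips sit at the same wrist pixel at every height, so nothing hides them. They must be just above the plate top and farther behind the TCP than I assumed. I'll step down gently here and use the plate top at 10 mm as a reference.

Emit:
servo_tool:
  commands:
    - [0, 0, 0, 0, 0, 0.0015, 0.045]
    - [0, 0, 0, 0, 0, 0.0015, 0.045]

```text
time: 8.15
position: [0.6166, -0.1146, -0.0191]
ee_rot: [0.729, 0.685, 0.0, -0.0]
force: [-5.5, 0.9, 13.5]
opening: 0.0449
grip_force: 6.4
```

Emit:
servo_tool:
  commands:
    - [0, 0, 0, 0, 0, 0.0015, 0.045]
    - [0, 0, 0, 0, 0, 0.0015, 0.045]

```text
time: 8.35
position: [0.6166, -0.1146, -0.0192]
ee_rot: [0.729, 0.685, 0.001, -0.0]
force: [-11.5, 4.9, 29.0]
opening: 0.0452
grip_force: 14.2
```

Emit:
servo_tool:
  commands:
    - [0, 0, 0, 0, 0, 0.0015, 0.045]
    - [0, 0, 0, 0, 0, 0.0015, 0.045]

```text
time: 8.55
position: [0.6167, -0.1146, -0.0193]
ee_rot: [0.729, 0.685, 0.001, -0.001]
force: [-18.7, 5.4, 44.2]
opening: 0.0454
grip_force: 22.0
```

Contact: TCP z of -0.019 means the tips are at 10 mm, a 29 mm offset, and the stiffness is about 10 N/mm. I'll back off, go down to a tip height of about 2.5 mm, and push again.

Emit:
servo_tool:
  commands:
    - [0, 0, 0, 0, 0, -0.02, 0.045]
    - [0, 0, 0, -0.03, 0, -0.02, 0.045]
    - [0, 0, 0, -0.068, 0, -0.02, 0.045]
    - [0, 0, 0, -0.068, 0, -0.005, 0.045]
    - [0, 0, 0, -0.068, 0, 0.003, 0.045]
    - [0, 0, 0, -0.068, 0, 0.003, 0.045]

```text
time: 9.15
position: [0.6112, -0.181, -0.0278]
ee_rot: [0.729, 0.685, -0.001, -0.001]
force: [0.4, 0.1, -1.4]
opening: 0.0445
grip_force: 0.0
```

Emit:
servo_tool:
  commands:
    - [0, 0, 0, 0.01, 0, 0, 0.045]
    - [0, 0, 0, 0.015, 0, 0, 0.045]
    - [0, 0, 0, 0.02, 0, 0, 0.045]
    - [0, 0, 0, 0.025, 0, 0, 0.045]
    - [0, 0, 0, 0.03, 0, 0, 0.045]
    - [0, 0, 0, 0.035, 0, 0, 0.045]
    - [0, 0, 0, 0.04, 0, 0, 0.045]
    - [0, 0, 0, 0.045, 0, 0, 0.045]
    - [0, 0, 0, 0.05, 0, 0, 0.045]
    - [0, 0, 0, 0.055, 0, 0, 0.045]
    - [0, 0, 0, 0.06, 0, 0, 0.045]
    - [0, 0, 0, 0.065, 0, 0, 0.045]
    - [0, 0, 0, 0.068, 0, 0, 0.045]
    - [0, 0, 0, 0.068, 0, 0, 0.045]

```text
time: 10.55
position: [0.6164, -0.1131, -0.0264]
ee_rot: [0.728, 0.685, 0.0, -0.0]
force: [-0.7, 0.0, 0.9]
opening: 0.0452
grip_force: 0.2
```

Emit:
servo_tool:
  commands:
    - [0, 0, 0, 0.003, 0, 0, 0.045]
    - [0, 0, 0, 0.006, 0, 0, 0.045]
    - [0, 0, 0, 0.006, 0, 0, 0.045]

```text
time: 10.85
position: [0.6167, -0.1074, -0.0264]
ee_rot: [0.728, 0.685, 0.0, -0.0]
force: [0.4, 0.5, 0.1]
opening: 0.0451
grip_force: 0.0
```

Emit:
servo_tool:
  commands:
    - [0, 0, 0, 0.002, 0, 0, 0.045]
    - [0, 0, 0, 0.003, 0, 0, 0.045]
    - [0, 0, 0, 0.003, 0, 0, 0.045]

```text
time: 11.15
position: [0.6169, -0.1048, -0.0263]
ee_rot: [0.729, 0.685, 0.0, -0.0]
force: [-0.8, -1.0, -0.1]
opening: 0.045
grip_force: 0.0
```

Run:
```python
from h import *
s=ctrl.state();print(s['position'],s['force'])
w=ctrl.get_image('wrist')[:,:,::-1]
cv2.imwrite('pics/m5.png',w)
```

```text
[ 0.61691061 -0.10476957 -0.02631573] [-0.8123655  -0.99032919 -0.08140477]
```

View pics/m5.png

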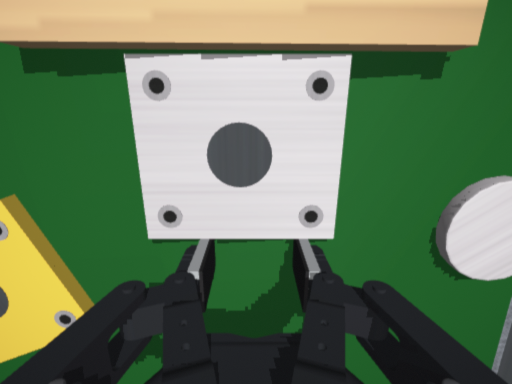

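The wrist view shows the plate squared by the two fingers, its lead edge at row 55 and a few mm from the riser at row 45. I'll continue until the force rises.

Emit:
servo_tool:
  commands:
    - [0, 0, 0, 0.002, 0, 0, 0.045]
    - [0, 0, 0, 0.002, 0, 0, 0.045]

```text
time: 11.4
position: [0.6171, -0.1031, -0.0262]
ee_rot: [0.729, 0.685, -0.0, -0.0]
force: [-0.2, 0.2, -0.8]
opening: 0.0454
grip_force: 0.1
```

Emit:
servo_tool:
  commands:
    - [0, 0, 0, 0.0015, 0, 0, 0.045]
    - [0, 0, 0, 0.0015, 0, 0, 0.045]

```text
time: 11.6
position: [0.6172, -0.1019, -0.0261]
ee_rot: [0.729, 0.685, -0.0, 0.0]
force: [-0.4, -1.4, -0.2]
opening: 0.045
grip_force: 0.9
```

Emit:
servo_tool:
  commands:
    - [0, 0, 0, 0.0015, 0, 0, 0.045]
    - [0, 0, 0, 0.0015, 0, 0, 0.045]

```text
time: 11.8
position: [0.6169, -0.1018, -0.0262]
ee_rot: [0.729, 0.684, -0.001, 0.0]
force: [-1.1, -5.3, 0.4]
opening: 0.045
grip_force: 2.6
```

Contact with the riser, 5 N. Now I'll press to about 15 N and start the arc, going to about 15°.

Emit:
servo_tool:
  commands:
    - [0, 0, 0, 0.0012, 0, 0, 0.045]
    - [0, 0, 0, 0.0012, 0, 0, 0.045]

```text
time: 12.0
position: [0.6168, -0.1016, -0.0261]
ee_rot: [0.729, 0.684, -0.001, 0.001]
force: [-2.4, -7.5, -0.5]
opening: 0.0453
grip_force: 3.9
```

Emit:
servo_tool:
  commands:
    - [0, 0, 0, -0.0002, 0, -0.0039, 0.045]
    - [0, 0, 0, -0.0002, 0, -0.0077, 0.045]
    - [0, 0, 0, -0.0001, 0, -0.0115, 0.045]
    - [0, 0, 0, 0.0001, 0, -0.0154, 0.045]
    - [0, 0, 0, 0.0001, 0, -0.0154, 0.045]

```text
time: 12.5
position: [0.6171, -0.1007, -0.0103]
ee_rot: [0.729, 0.684, -0.001, 0.001]
force: [-1.9, -5.7, -0.7]
opening: 0.045
grip_force: 2.9
```

```bash
cat >> h.py <<'E'
def look():
    s=ctrl.state();w=ctrl.get_image('wrist');c=ctrl.get_calibration('wrist')
    m=(w.min(2)>120)
    print('pos',s['position'].round(4),'F',s['force'].round(1),'t',s['time'])
    for col in (225,250,275):
        r=np.where(m[:300,col])[0]; print(col,'white rows',r.min() if len(r) else None,r.max() if len(r) else None)
    P=s['position'];
    for nm,X in (('flat trail',[.609,-.0925,.01]),('tip-edge',[P[0],P[1]+.011,P[2]+.036])): print(nm,w2px(c,X).round(0))
E
python3 -c "from h import *;look()"
```

```text
pos [ 0.6171 -0.1007 -0.0103] F [-1.9 -5.7 -0.7] t 12.5
225 white rows 0 237
250 white rows 0 237
275 white rows 0 237
flat trail [240. 232.]
tip-edge [253. 240.]
```

```bash
cat >> h.py <<'E'
def width(ref=None):
    w=ctrl.get_image('wrist') if ref is None else ref
    m=(w.min(2)>120)
    for r in (160,185,205,220,230,235):
        k=np.where(m[r,80:400])[0]+80; print(r,k.min() if len(k) else None,k.max() if len(k) else None)
E
python3 -c "
from h import *
width(cv2.imread('pics/m5.png'));print('now');width()"
```

```text
160 138 341
185 141 338
205 144 336
220 146 335
230 147 333
235 148 333
now
160 144 336
185 145 335
205 146 334
220 147 333
230 148 333
235 148 333
```

The trailing edge keeps its width of 185 px while the taper shrank, so the plate is tilting with the finger. I'll press a bit harder and continue to 20°.

Emit:
servo_tool:
  commands:
    - [0, 0, 0, 0.0026, 0, 0.0002, 0.045]
    - [0, 0, 0, 0.003, 0, -0.0035, 0.045]
    - [0, 0, 0, 0.0036, 0, -0.0073, 0.045]
    - [0, 0, 0, 0.0044, 0, -0.011, 0.045]
    - [0, 0, 0, 0.0053, 0, -0.0146, 0.045]
    - [0, 0, 0, 0.0053, 0, -0.0146, 0.045]

```text
time: 13.2
position: [0.6175, -0.097, 0.0047]
ee_rot: [0.73, 0.684, -0.001, 0.001]
force: [-2.0, -10.0, 2.0]
opening: 0.0447
grip_force: 5.0
```

```bash
python3 -c "
from h import *
look();width()"
```

```text
pos [ 0.6175 -0.097   0.0047] F [ -2. -10.   2.] t 13.2
225 white rows 0 236
250 white rows 0 236
275 white rows 0 236
flat trail [241. 227.]
tip-edge [253. 240.]
160 149 332
185 149 332
205 149 332
220 148 332
230 148 333
235 148 333
```

Emit:
servo_tool:
  commands:
    - [0, 0, 0, 0.0015, 0, -0.0036, 0.045]
    - [0, 0, 0, 0.0028, 0, -0.007, 0.045]
    - [0, 0, 0, 0.0042, 0, -0.0104, 0.045]
    - [0, 0, 0, 0.0057, 0, -0.0137, 0.045]
    - [0, 0, 0, 0.0073, 0, -0.017, 0.045]
    - [0, 0, 0, 0.0091, 0, -0.02, 0.045]
    - [0, 0, 0, 0.0091, 0, -0.02, 0.045]

```text
time: 14.0
position: [0.6184, -0.087, 0.0248]
ee_rot: [0.729, 0.684, -0.0, 0.001]
force: [-0.9, -8.5, 3.2]
opening: 0.0453
grip_force: 4.2
```

```bash
python3 -c "
from h import *
look();width()"
```

```text
pos [ 0.6184 -0.087   0.0248] F [-0.9 -8.5  3.2] t 14.0
225 white rows 0 235
250 white rows 0 235
275 white rows 0 235
flat trail [242. 228.]
tip-edge [253. 239.]
160 157 326
185 154 328
205 152 330
220 150 399
230 149 399
235 189 399
```

Emit:
servo_tool:
  commands:
    - [0, 0, 0, 0.0026, 0, -0.0028, 0.045]
    - [0, 0, 0, 0.0048, 0, -0.0056, 0.045]
    - [0, 0, 0, 0.007, 0, -0.0084, 0.045]
    - [0, 0, 0, 0.0092, 0, -0.0111, 0.045]
    - [0, 0, 0, 0.0116, 0, -0.0137, 0.045]
    - [0, 0, 0, 0.0142, 0, -0.0161, 0.045]
    - [0, 0, 0, 0.0142, 0, -0.0161, 0.045]

```text
time: 14.8
position: [0.6196, -0.0722, 0.0411]
ee_rot: [0.729, 0.684, -0.0, 0.001]
force: [-2.5, -6.7, 4.6]
opening: 0.0449
grip_force: 4.1
```

```bash
python3 -c "
from h import *
look();width()"
```

```text
pos [ 0.6196 -0.0722  0.0411] F [-2.5 -6.7  4.6] t 14.8
225 white rows 0 237
250 white rows 0 237
275 white rows 0 237
flat trail [242. 236.]
tip-edge [253. 239.]
160 164 320
185 159 324
205 155 399
220 151 399
230 86 399
235 80 399
```

Emit:
servo_tool:
  commands:
    - [0, 0, 0, 0.0027, 0, -0.0019, 0.045]
    - [0, 0, 0, 0.0055, 0, -0.004, 0.045]
    - [0, 0, 0, 0.0084, 0, -0.006, 0.045]
    - [0, 0, 0, 0.0114, 0, -0.0079, 0.045]
    - [0, 0, 0, 0.0145, 0, -0.0096, 0.045]
    - [0, 0, 0, 0.0177, 0, -0.0112, 0.045]
    - [0, 0, 0, 0.0177, 0, -0.0112, 0.045]

```text
time: 15.6
position: [0.621, -0.0541, 0.0527]
ee_rot: [0.729, 0.684, 0.0, 0.001]
force: [-1.9, -5.2, 8.6]
opening: 0.045
grip_force: 5.2
```

```bash
python3 -c "
from h import *
look();width()"
```

```text
pos [ 0.621  -0.0541  0.0527] F [-1.9 -5.2  8.6] t 15.6
225 white rows 0 239
250 white rows 0 239
275 white rows 0 239
flat trail [243. 248.]
tip-edge [253. 239.]
160 173 313
185 165 320
205 158 325
220 152 399
230 150 399
235 152 399
```

Emit:
servo_tool:
  commands:
    - [0, 0, 0, 0.0033, 0, -0.0014, 0.045]
    - [0, 0, 0, 0.0066, 0, -0.0027, 0.045]
    - [0, 0, 0, 0.01, 0, -0.0038, 0.045]
    - [0, 0, 0, 0.0135, 0, -0.0048, 0.045]
    - [0, 0, 0, 0.0171, 0, -0.0056, 0.045]
    - [0, 0, 0, 0.0207, 0, -0.0063, 0.045]
    - [0, 0, 0, 0.0207, 0, -0.0063, 0.045]

```text
time: 16.4
position: [0.6227, -0.0323, 0.0593]
ee_rot: [0.729, 0.685, 0.001, 0.001]
force: [-2.9, -2.2, 12.8]
opening: 0.0451
grip_force: 6.7
```

```bash
python3 -c "
from h import *
look();width()"
```

```text
pos [ 0.6227 -0.0323  0.0593] F [-2.9 -2.2 12.8] t 16.4
225 white rows 0 240
250 white rows 0 240
275 white rows 0 240
flat trail [243. 266.]
tip-edge [253. 239.]
160 116 369
185 174 312
205 163 321
220 154 327
230 152 399
235 153 399
```

Emit:
servo_tool:
  commands:
    - [0, 0, 0, 0.0036, 0, -0.0004, 0.045]
    - [0, 0, 0, 0.0072, 0, -0.0007, 0.045]
    - [0, 0, 0, 0.0108, 0, -0.0009, 0.045]
    - [0, 0, 0, 0.0138, 0, -0.001, 0.045]
    - [0, 0, 0, 0.0138, 0, -0.001, 0.045]

```text
time: 17.0
position: [0.6237, -0.0175, 0.0606]
ee_rot: [0.729, 0.685, 0.001, 0.0]
force: [-4.1, -0.4, 15.9]
opening: 0.045
grip_force: 7.8
```

```bash
python3 -c "
from h import *
look();width()"
```

```text
pos [ 0.6237 -0.0175  0.0606] F [-4.1 -0.4 15.9] t 17.0
225 white rows 5 240
250 white rows 4 241
275 white rows 2 241
flat trail [243. 279.]
tip-edge [253. 239.]
160 117 368
185 183 365
205 168 317
220 155 326
230 152 329
235 153 329
```

Emit:
servo_tool:
  commands:
    - [0, 0, 0, 0, 0, -0.003, 0.045]
    - [0, 0, 0, 0, 0, -0.01, 0.045]
    - [0, 0, 0, 0, 0, -0.02, 0.045]
    - [0, 0, 0, 0, 0, -0.02, 0.045]

```text
time: 17.5
position: [0.6234, -0.0183, 0.0801]
ee_rot: [0.729, 0.685, 0.001, 0.001]
force: [0.5, 0.1, -0.2]
opening: 0.0451
grip_force: 0.0
```

Run:
```python
from h import *
look();width()
a=ctrl.get_image('side')[:,:,::-1];w=ctrl.get_image('wrist')[:,:,::-1]
o=np.zeros((384,800,3),np.uint8)
o[:300,:400]=cv2.resize(a[150:240,230:350],(400,300),interpolation=cv2.INTER_CUBIC)
o[:300,400:]=cv2.resize(w,(400,300))
cv2.imwrite('pics/m6.png',o)
```

```text
pos [ 0.6234 -0.0183  0.0801] F [ 0.5  0.1 -0.2] t 17.5
225 white rows 10 224
250 white rows 12 224
275 white rows 10 224
flat trail [244. 267.]
tip-edge [254. 240.]
160 128 360
185 184 306
205 167 319
220 164 322
230 None None
235 379 395
```

View pics/m6.png

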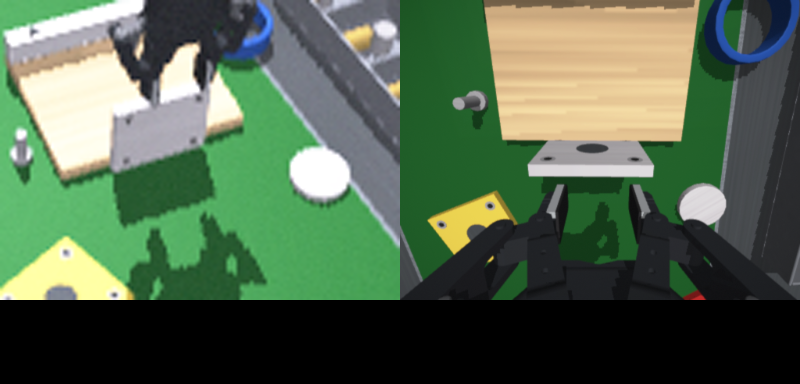

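The plate stands upright against the riser: in the side view at (160,130), and in the wrist view its top edge runs (528,170)-(653,170). Now I'll back off, go lower behind it, and push it over near its top.

Emit:
servo_tool:
  commands:
    - [0, 0, 0, -0.013, 0, 0, 0.045]
    - [0, 0, 0, -0.026, 0, 0, 0.045]
    - [0, 0, 0, -0.026, 0, 0, 0.045]
    - [0, 0, 0, -0.026, 0, 0.02, 0.045]
    - [0, 0, 0, -0.026, 0, 0.037, 0.045]
    - [0, 0, 0, -0.026, 0, 0.037, 0.045]
    - [0, 0, 0, -0.02, 0, 0.037, 0.045]
    - [0, 0, 0, -0.015, 0, 0.037, 0.045]
    - [0, 0, 0, -0.011, 0, 0.037, 0.045]
    - [0, 0, 0, -0.007, 0, 0.037, 0.045]
    - [0, 0, 0, -0.003, 0, 0.037, 0.045]
    - [0, 0, 0, 0.001, 0, 0.037, 0.045]
    - [0, 0, 0, 0.005, 0, 0.037, 0.045]
    - [0, 0, 0, 0.009, 0, 0.037, 0.045]
    - [0, 0, 0, 0.013, 0, 0.037, 0.045]
    - [0, 0, 0, 0.017, 0, 0.037, 0.045]
    - [0, 0, 0, 0.021, 0, 0.037, 0.045]
    - [0, 0, 0, 0.021, 0, 0.037, 0.045]
    - [0, 0, 0, 0.021, 0, 0.037, 0.045]

```text
time: 19.6
position: [0.6237, 0.0026, 0.0414]
ee_rot: [0.729, 0.685, -0.0, 0.0]
force: [0.2, 0.5, 0.4]
opening: 0.0449
grip_force: 0.0
```

Run:
```python
from h import *
s=ctrl.state();print(s['position'],s['force'],s['time'])
w=ctrl.get_image('wrist')[:,:,::-1];cv2.imwrite('pics/m7.png',w)
c=ctrl.get_calibration('wrist')
hs=cv2.cvtColor(w,cv2.COLOR_BGR2HSV)
m=((hs[:,:,1]<30)&(hs[:,:,2]>110)).astype(np.uint8)
n,l,st,ce=cv2.connectedComponentsWithStats(m)
for i in range(1,n):
    if st[i,4]>1500:
        r=cv2.minAreaRect(np.argwhere(l==i)[:,::-1].astype(np.float32));b=cv2.boxPoints(r)
        print(st[i],[px2w(c,p,.026).round(4).tolist() for p in b])
```

```text
[0.62368889 0.00264036 0.04141561] [0.18943301 0.46148713 0.39658037] 19.6
[ 384  132   73  187 1874] [[0.7233, -0.0871, 0.026], [0.7249, 0.0636, 0.026], [0.7613, 0.0573, 0.026], [0.7692, -0.0964, 0.026]]
[  171   138   149   141 16325] [[0.5721, 0.065, 0.026], [0.6707, 0.059, 0.026], [0.6721, -0.0506, 0.026], [0.5552, -0.0433, 0.026]]
```

Emit:
servo_tool:
  commands:
    - [0, 0, 0, -0.03, 0, 0, 0.045]
    - [0, 0, 0, -0.067, 0, 0, 0.045]
    - [0, 0, 0, -0.067, 0, 0, 0.045]
    - [0, 0, 0, -0.067, 0, 0.03, 0.045]
    - [0, 0, 0, -0.067, 0, 0.05, 0.045]
    - [0, 0, 0, -0.067, 0, 0.05, 0.045]

```text
time: 20.25
position: [0.6174, -0.0641, -0.0111]
ee_rot: [0.729, 0.685, -0.002, -0.001]
force: [-0.5, -0.8, 0.6]
opening: 0.045
grip_force: 0.0
```

Run:
```python
from h import *
s=ctrl.state();print(s['position'],s['force'],s['time'])
w=ctrl.get_image('wrist')[:,:,::-1];cv2.imwrite('pics/m8.png',w)
```

```text
[ 0.61740252 -0.06409438 -0.01113268] [-0.46008764 -0.84698424  0.62379028] 20.25
```

View pics/m8.png

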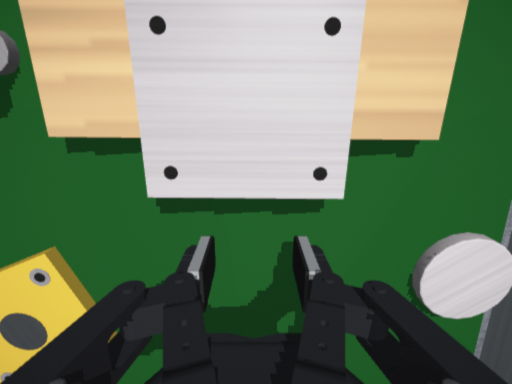

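The last picture shows the plate flipped onto the deck, other face up, its overhanging lead edge at row 198 and square to the board. The fingers are behind it at row 240. I'll push it towards the fence.

Emit:
servo_tool:
  commands:
    - [0, 0, 0, 0, 0, -0.001, 0.045]
    - [0, 0, 0, 0.01, 0, -0.001, 0.045]
    - [0, 0, 0, 0.016, 0, -0.001, 0.045]
    - [0, 0, 0, 0.022, 0, -0.001, 0.045]
    - [0, 0, 0, 0.028, 0, -0.001, 0.045]
    - [0, 0, 0, 0.034, 0, -0.001, 0.045]
    - [0, 0, 0, 0.04, 0, -0.001, 0.045]
    - [0, 0, 0, 0.046, 0, -0.001, 0.045]
    - [0, 0, 0, 0.052, 0, -0.001, 0.045]
    - [0, 0, 0, 0.058, 0, -0.001, 0.045]
    - [0, 0, 0, 0.064, 0, -0.001, 0.045]
    - [0, 0, 0, 0.07, 0, -0.001, 0.045]
    - [0, 0, 0, 0.076, 0, -0.001, 0.045]
    - [0, 0, 0, 0.082, 0, -0.001, 0.045]
    - [0, 0, 0, 0.088, 0, -0.001, 0.045]
    - [0, 0, 0, 0.094, 0, -0.001, 0.045]
    - [0, 0, 0, 0.099, 0, -0.001, 0.045]
    - [0, 0, 0, 0.102, 0, -0.001, 0.045]
    - [0, 0, 0, 0.105, 0, -0.001, 0.045]
    - [0, 0, 0, 0.105, 0, -0.001, 0.045]

```text
time: 22.3
position: [0.626, 0.0414, -0.0077]
ee_rot: [0.728, 0.685, 0.0, -0.0]
force: [1.0, -0.6, 0.8]
opening: 0.0449
grip_force: 0.2
```

Emit:
servo_tool:
  commands:
    - [0, 0, 0, 0.002, 0, 0, 0.045]
    - [0, 0, 0, 0.004, 0, 0, 0.045]
    - [0, 0, 0, 0.004, 0, 0, 0.045]

```text
time: 22.6
position: [0.6262, 0.0451, -0.0077]
ee_rot: [0.729, 0.685, -0.0, -0.0]
force: [-1.4, -1.2, 1.2]
opening: 0.0451
grip_force: 0.3
```

Emit:
servo_tool:
  commands:
    - [0, 0, 0, 0.002, 0, 0, 0.045]
    - [0, 0, 0, 0.003, 0, 0, 0.045]
    - [0, 0, 0, 0.003, 0, 0, 0.045]

```text
time: 22.9
position: [0.6263, 0.0478, -0.0077]
ee_rot: [0.729, 0.685, -0.0, -0.0]
force: [-0.3, -1.8, -0.1]
opening: 0.045
grip_force: 0.6
```

Emit:
servo_tool:
  commands:
    - [0, 0, 0, 0.002, 0, 0, 0.045]
    - [0, 0, 0, 0.003, 0, 0, 0.045]
    - [0, 0, 0, 0.003, 0, 0, 0.045]

```text
time: 23.2
position: [0.6261, 0.0481, -0.0077]
ee_rot: [0.729, 0.684, -0.001, 0.001]
force: [-1.8, -7.5, 0.2]
opening: 0.0453
grip_force: 3.9
```

Fence reached as predicted. I'll press a little to square it, then back off and rise clear.

Emit:
servo_tool:
  commands:
    - [0, 0, 0, 0.002, 0, 0, 0.045]
    - [0, 0, 0, 0.002, 0, 0, 0.045]
    - [0, 0, 0, 0, 0, 0, 0.045]
    - [0, 0, 0, -0.004, 0, 0, 0.045]
    - [0, 0, 0, -0.01, 0, 0, 0.045]
    - [0, 0, 0, -0.03, 0, 0, 0.045]
    - [0, 0, 0, -0.05, 0, -0.02, 0.045]
    - [0, 0, 0, -0.06, 0, -0.06, 0.045]
    - [0, 0, 0, -0.06, 0, -0.1, 0.045]
    - [0, 0, 0, -0.06, 0, -0.1, 0.045]
    - [0, 0, 0, -0.06, 0, -0.1, 0.045]

```text
time: 24.3
position: [0.6238, -0.0088, 0.0935]
ee_rot: [0.728, 0.685, 0.001, 0.0]
force: [0.9, 0.4, -0.8]
opening: 0.0449
grip_force: 0.0
```

Run:
```python
from h import *
s=ctrl.state();print(s['position'],s['force'],s['time'])
w=ctrl.get_image('wrist')[:,:,::-1];c=ctrl.get_calibration('wrist')
hs=cv2.cvtColor(w,cv2.COLOR_BGR2HSV)
m=((hs[:,:,1]<30)&(hs[:,:,2]>110)).astype(np.uint8)
n,l,st,ce=cv2.connectedComponentsWithStats(m)
n0=np.array([.061,.998]);t0=np.array([.998,-.061]);o=np.array([.615,-.002])
for i in range(1,n):
    if st[i,4]>1500:
        k,_=cv2.findContours((l==i).astype(np.uint8),0,2);k=max(k,key=cv2.contourArea)
        q=cv2.approxPolyDP(k,6,True)[:,0].astype(float)
        print(st[i],len(q),[((lambda X:[round((X-o)@n0-.085,4),round((X-o)@t0,4)])(px2w(c,p,.026)[:2])) for p in q])
```

```text
[ 0.62384016 -0.0087951   0.09347478] [ 0.8516866   0.37166022 -0.82275813] 24.3
[  176     0   135   120 15013] 4 [[np.float64(0.0625), np.float64(-0.049)], [np.float64(-0.0221), np.float64(-0.0481)], [np.float64(-0.0221), np.float64(0.0493)], [np.float64(0.0626), np.float64(0.0496)]]
[ 350  111   69  180 2838] 9 [[np.float64(-0.0156), np.float64(0.1438)], [np.float64(-0.1341), np.float64(0.1487)], [np.float64(-0.1299), np.float64(0.1241)], [np.float64(-0.1417), np.float64(0.1064)], [np.float64(-0.1686), np.float64(0.1045)], [np.float64(-0.1851), np.float64(0.1175)], [np.float64(-0.1815), np.float64(0.1505)], [np.float64(-0.1911), np.float64(0.1551)], [np.float64(-0.1617), np.float64(0.1593)]]
```

The plate's lead edge sits at board x of about -0.022, square and centred, so the trailing edge is at the fence. Handing in.

```bash
python3 -c "
from rig import ctrl
print(ctrl.sign_off())"
```

```text
the job is handed in; nothing more can be done
None
```

The plate was tipped up against the riser, flipped onto the board and pushed flat and square against the fence, and the job is handed in at about 24 s; I saw no bystander move, though no overall picture was taken at the end and no verdict came back.

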